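# Dock the amplifier board in the tester

### The arm

A 7-joint arm with a two-finger parallel gripper is mounted at the origin on the work surface. World frame = base frame: x ahead of the robot, y to its left, z up, the work surface at z = 0. Lengths are in m, angles in rad, forces in N, time in s.
With the tool pointing down it reaches from about 0.425 to 0.925 m from the base axis. Payload 6.8 kg.
Tool frame: the origin (TCP) lies at the very end of the fingers, on their centre line; the grasp point (between the pads) lies 19 mm behind it; z points along the fingers, x is the direction in which the jaws open and shut, and the axes are right-handed (so a half turn about z gives the same grasp; the last joint's range is limited). The gripper opens to 85 mm and grips with 20 to 120 N. Pads are 22 mm wide; open, the fingers measure 114 mm over their backs; the gripper's body (76 mm by 85 mm) begins 54 mm behind the grasp point. The pads swing forward as they close: fully open they stand 13 mm farther back than shut.
Start: joints at [1.07, 0.477, 0.022, 1.555, -0.011, 1.109, -0.083], TCP at [0.258, -0.624, 0.231] pointing down, gripper open.
Joint ranges: [-2.96, 2.96], [-0.34, 2.1], [-1.41, 1.46], [0.24, 2.44], [-1.37, 4.51], [0.17, 1.92], [-2.96, 2.96]. Speed limits (rad/s): [2.39, 2.39, 3.14, 3.14, 3.14, 3.14, 3.14].

### API

Orientations are given as a rotation vector (axis times angle).
In Python, from bench import get_obs, imaging, hand_in gives the robot as it stands.
- The arm moves only by the tool send_rows, never from a script. Its argument "motion" is a list of rows, each an object with "dp": the shift along the world's x, y, z in m, a list of three; "rot": the turn, a rotation vector about the world's x, y, z in rad, a list of three; "grip": the finger opening in m, from 0 to 0.0854. In form: [{"dp": [dx, dy, dz], "rot": [ax, ay, az], "grip": grip}, ...]. A call has 1 to 20 rows; each row shifts and turns the pose as measured when the row begins; what a row does not reach is not made up. A row lasts 1/8 s, in which the tool goes at most 62.5 mm and 10.7 degrees, less where a joint would pass 70% of its speed; a pose out of reach is approached as far as the arm can. A call is refused whole if a number of a shift passes 0.0625 or a number of a turn 0.188, either way. A call with a gripper value outside its range is refused whole. The fingers move at their own pace and stop on an object; "grip_force" is the grip in N (left out, the last holds). Time passes only in rows, so rows that do not move let the fingers close. It gives the time, the measured TCP pose, the force and the opening at its end, in the units of the state.
- get_obs(): the state, without advancing time (a new reading comes with each control period).
- imaging.grab_frame(name): name is "side" or "top" or "wrist"; returns a dict with "img" (400x640x3 uint8, red, green, blue), "fx", "fy", "cx", "cy" (pixels), "R" (3x3) and "t" (3): a world point X has camera coordinates R X + t. Camera axes: x right, y down, z forward; pixel columns grow to the right and rows downward; lengths in m; the calibration is good to about 2 mm. A picture is of the moment at which its call begins. There is no depth.
- hand_in(): hands the job in, once; it reports no verdict.
The state is a dict: "clock": time; "joints": joint angles; "qvel": joint speeds; "tau": joint torques, N m; "tcp_pos": TCP position; "orientation": TCP orientation; "contact_force": force on the tool from outside, world axes, zero at the start; "moment": the same for the moment, N m; "grip_width": finger opening in m.
Only numpy, scipy, OpenCV 4.12 (cv2) and the standard library are available. Lean on these libraries where they do the work, as an engineer would, in place of code of your own. Each camera call takes 0.05 s, during which the arm holds its last target. There are 200 camera calls.

### The job

Dock the amplifier board for testing: with a fingertip or the shut fingers press the red release button on the blue sliding carriage all the way down, keep it down while you slide the carriage, without ramming it, fully home against the end stop at the grey test dock, and only then let the button up so that the carriage locks there. Do not force the carriage while it is locked, leave the board lying in its nest (nothing is to be gripped or picked up), and leave everything else on the bench where it is.

Things in the scene. Friction and masses are not known exactly. Their poses are not given: they have to be found in the camera images.
- rail: The fixed docking slide: an aluminium base plate 220 (x) x 450 (y) mm, 12 mm thick, screwed to the bench, with two steel guide rails and the grey test dock at its +y end. Origin: centre of the plate's underside, on the bench. Its y axis is the direction of travel towards the dock, x points to its far long side, z up.
- carriage: The blue carriage, a plate 190 (x) x 150 (y) mm, top 43 mm above the bench; axes as the rail's, moves only along y. Origin: at bench height under the middle of its length, at x = 0 of the rail. About 0.9 kg; unlocked, 1 to 3 N slide it. On its near side (x -97 to -43, y -26 to 26 mm) is the black button housing, top 73 mm above the bench. The white nest with the board takes up x -35 to 89 mm.
- button_top (a point): Centre of the top of the red mushroom button, 40 mm in diameter, 93 mm above the bench when up. It faces up and moves with the carriage.
- push_plate (a point): Point on the face of the upright aluminium push plate fixed to the carriage on the dock side of the button, 30 mm from the button's centre towards +y, level with the raised button's top. The face looks back along -y over the button, so fingers on the button can push it forward; the plate is 40 mm wide (x), 6 mm thick, its top 105 mm above the bench. The button's other sides are open.
- button (a joint): How far the red button is pressed down, m: 0 up, 0.008 fully down. A spring resists with 2 N at first, 6 N fully down. Under it a pawl sits in a slot of the rail's index bar (slots every 10 mm) and locks the carriage, with 1 to 2 mm of play, until it is about 4.5 mm down. Let go, it springs up into the slot it stands over, one of them at the home position, and locks.
- nose_face (a point): Middle of the carriage's leading edge (its +y end), 39 mm above the bench; 75 mm ahead of the carriage origin. It meets stop_face when the carriage is home.
- stop_face (a point): Middle of the plane of the rubber end-stop buffers on the rail at the dock, 39 mm above the bench, at y 140 mm of the rail. The distance from nose_face to this is the travel left (120, 140, 160, 180 or 200 mm at the start).
- dock (a point): Centre of the top of the grey test dock, 106 mm above the bench, fixed on the rail at x 27, y 181 mm. The dock measures 140 (x) x 70 (y) mm; low in its face is a slot, x -25 to 79 mm of the rail, 46 to 66 mm above the bench and 35 mm deep, which takes in the board's tongue.
- board: The green amplifier board, 110 (x) x 126 x 2 mm with an edge tongue 90 mm wide making it 155 mm long; black heat sink, two blue capacitors, orange relay, up to 38 mm high; about 0.35 kg. Lies loose in the nest with 1.5 mm play. Origin: centre of its underside, 53 mm above the bench, at x 27, y 17.5 mm of the carriage; y axis towards the tongue, z up.
- volume_knob: Bystander: aluminium knob, 38 mm diameter, 21 mm high, lying near the slide's near side. Origin: centre of its underside.
- screwdriver: Bystander: screwdriver lying on the bench near the slide's near side, about 200 mm long, up to 30 mm thick, roughly parallel to the slide. Origin: on the bench under its middle.
- capacitor: Bystander: black capacitor standing upright near the slide's near side, 35 mm diameter, 45 mm high. Origin: centre of its underside.
- heat_sink: Bystander: finned aluminium heat sink 50 x 90 x 27 mm beyond the slide. Origin: centre of its underside.
- transformer: Bystander: copper-coloured ring transformer, 96 mm diameter, 44 mm high, to the left. Origin: centre of its underside.
- wipes_tub: Bystander: white and red tub, 100 mm diameter, 163 mm high, to the left. Origin: centre of its underside.
- tape_roll: Bystander: yellow tape roll, 90 mm diameter, 25 mm high, to the right. Origin: centre of its underside.

How it is judged:
By the outcome, as a careful person would: the job done as asked, in the order asked, and still so for the second after the job is handed in, with the robot touching nothing.
It also fails if it takes over 40 s, if anything falls off the work surface, if the arm or the gripper's body presses on something with over 40 N, if the wrist force passes 120 N, or if a joint passes its speed limit or range.

## Working session

There is one attempt and no reset: what is moved stays moved. The work goes in short steps, Python scripts to look and compute and a tool call to move; the robot and the scene stay as the last step left them, time stands still between calls to the robot, and variables do not carry over. Pictures are saved under pics/ and viewed, about 8 in all and at most 12, crops included, and the job is handed in when it is done.

Besides the shell and the picture viewer there is one more tool, called as a command line: name --argument value ..., lists and objects as JSON in quotes. send_rows: Moves the arm, as the interface text tells. Its arguments: {"type":"object","properties":{"motion":{"type":"array","items":{"type":"object","properties":{"dp":{"type":"array","items":{"type":"number"}},"rot":{"type":"array","items":{"type":"number"}},"grip":{"type":"number"}}}},"grip_force":{"type":"number"}},"required":["motion"]}

```bash
mkdir -p pics; python3 - <<'E'
from bench import get_obs, imaging
import cv2, numpy as np
o=get_obs(); print({k:np.round(v,3) for k,v in o.items()})
ims=[]
for n in ("side","top"):
    f=imaging.grab_frame(n); np.savez(f"{n}0.npz",**f); ims.append(f["img"])
    print(n,f["fx"],f["fy"],f["cx"],f["cy"],np.round(f["R"],3).tolist(),np.round(f["t"],3))
    cv2.imwrite(f"pics/{n}0.png",f["img"][:,:,::-1])
E
```

```text
{'clock': np.float64(0.0), 'joints': array([ 1.07 ,  0.478,  0.022,  1.556, -0.012,  1.109, -0.083]), 'qvel': array([-0.001,  0.   , -0.001,  0.001, -0.003, -0.003,  0.   ]), 'tau': array([-1.0000e-03, -5.9645e+01,  1.6080e+00, -2.8120e+01,  1.3000e-02,
        1.0000e-02, -0.0000e+00]), 'tcp_pos': array([ 0.258, -0.623,  0.23 ]), 'orientation': array([-2.611e+00,  1.745e+00,  2.000e-03]), 'contact_force': array([ 0.334, -0.546, -0.349]), 'moment': array([-0.025,  0.01 , -0.023]), 'grip_width': np.float64(0.085)}
side 449.1898783572873 449.1898783572873 316.62197237416683 201.8348834592137 [[-0.932, -0.361, -0.017], [-0.224, 0.614, -0.757], [0.284, -0.702, -0.654]] [0.544 0.167 1.161]
top 456.6181853984757 456.6181853984757 320.51440339037663 195.78932382593936 [[-0.018, -1.0, -0.001], [-0.98, 0.018, -0.2], [0.2, -0.003, -0.98]] [0.035 0.562 1.233]
```

View pics/side0.png

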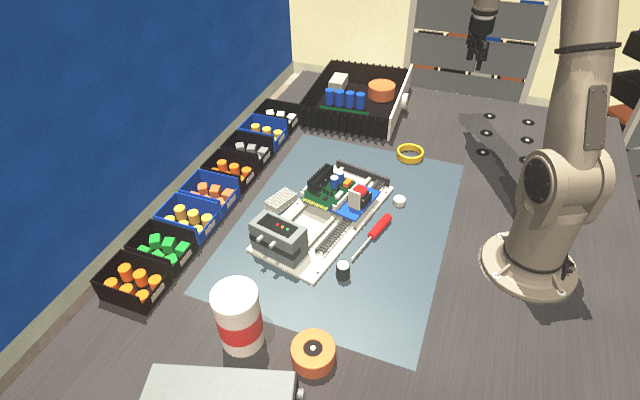

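View pics/top0.png

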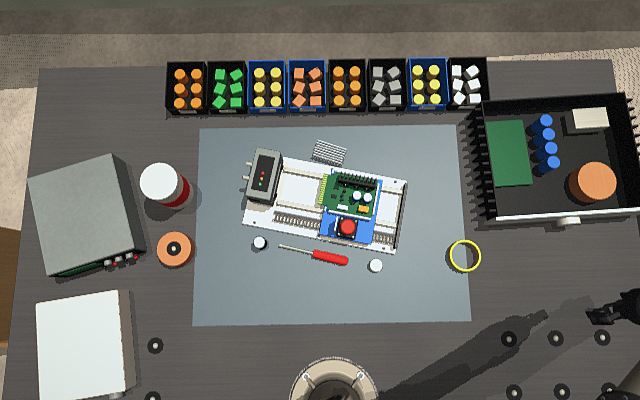

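The side view shows the red button at about (362,190) and the dock at (280,235). The top view shows the button at about (347,226), the dock at (263,175), and the rail plate from (242,223) to (394,254) and (407,180). Next I measure these.

```bash
cat > h.py <<'E'
import numpy as np, cv2
def ray(f,u,v):
    R,t=np.array(f["R"]),np.array(f["t"])
    d=R.T@np.array([(u-f["cx"])/f["fx"],(v-f["cy"])/f["fy"],1]); return -R.T@t,d/np.linalg.norm(d)
def onz(f,u,v,z):
    c,d=ray(f,u,v); return c+d*(z-c[2])/d[2]
def tri(a,pa,b,pb):
    c1,d1=ray(a,*pa);c2,d2=ray(b,*pb)
    s=np.linalg.lstsq(np.c_[d1,-d2],c2-c1,rcond=None)[0]
    p,q=c1+d1*s[0],c2+d2*s[1]; return (p+q)/2,np.linalg.norm(p-q)
def proj(f,X):
    x=np.array(f["R"])@X+f["t"]; return f["fx"]*x[0]/x[2]+f["cx"],f["fy"]*x[1]/x[2]+f["cy"]
def red(f,box):
    h=cv2.cvtColor(f["img"],cv2.COLOR_RGB2HSV); m=(((h[...,0]<6)|(h[...,0]>172))&(h[...,1]>150)&(h[...,2]>90)).astype(np.uint8)
    k=np.zeros_like(m); x0,y0,x1,y1=box; k[y0:y1,x0:x1]=m[y0:y1,x0:x1]
    n,l,s,c=cv2.connectedComponentsWithStats(k); i=1+np.argmax(s[1:,4]); return c[i],s[i]
E
python3 - <<'E'
from h import *
S=dict(np.load("side0.npz"));T=dict(np.load("top0.npz"))
a,sa=red(S,(335,170,380,215)); b,sb=red(T,(325,210,370,245)); print(a,sa,b,sb)
print("tri",tri(S,a,T,b)); print("z.09",onz(T,*b,.09),onz(S,*a,.09))
for n,im,(x0,y0,x1,y1) in(("t",T["img"],(230,135,420,265)),("s",S["img"],(230,150,410,290))):
    cv2.imwrite(f"pics/c{n}.png",cv2.resize(im[y0:y1,x0:x1,::-1],None,fx=4,fy=4,interpolation=cv2.INTER_CUBIC))
E
```

```text
[360.36585366 189.34146341] [353 185  14  10  82] [347.45303867 226.38121547] [341 219  14  16 181]
tri (array([ 0.4683291 , -0.0464899 ,  0.09138591]), np.float64(0.002403380309591285))
z.09 [ 0.46971302 -0.04639602  0.09      ] [ 0.46754027 -0.04815039  0.09      ]
```

View pics/ct.png

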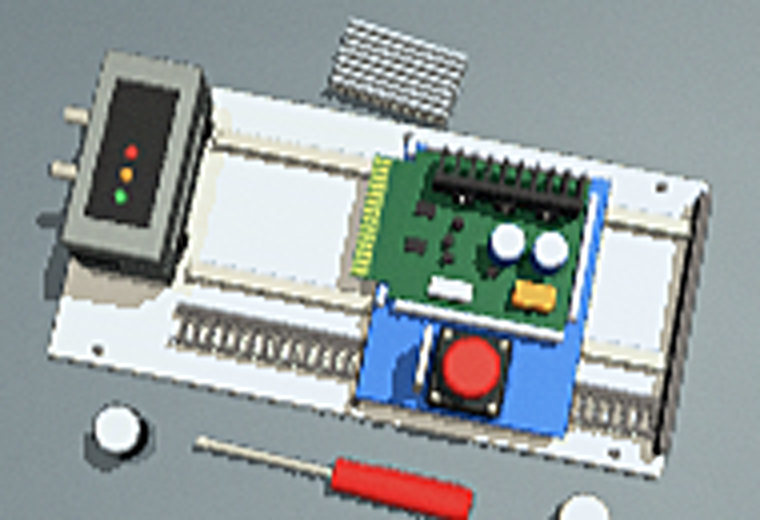

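View pics/cs.png

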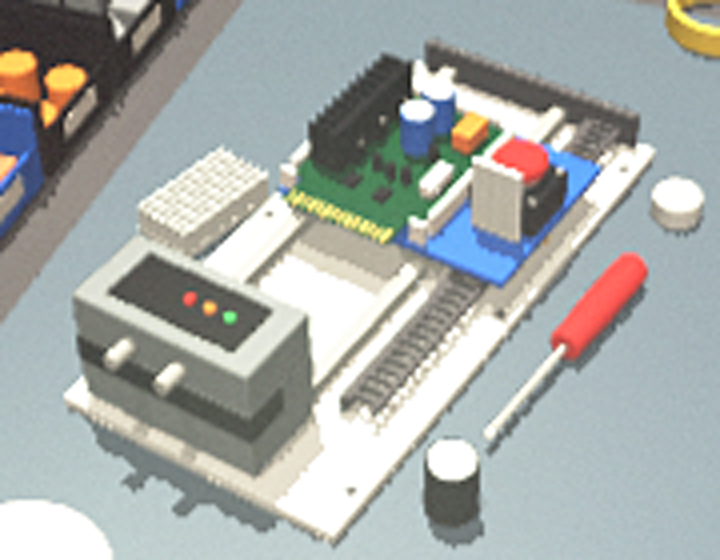

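The crops show the near plate edge from (48,357) to (660,477) in the top crop and from (335,540) to (655,150) in the side crop. The push plate is the white upright on the dock side of the button. Next I compute the rail direction and the travel.

```bash
python3 - <<'E'
from h import *
S=dict(np.load("side0.npz"));T=dict(np.load("top0.npz"))
ct=lambda u,v:(u/4+230-.375,v/4+135-.375); cs=lambda u,v:(u/4+230-.375,v/4+150-.375)
A=onz(T,*ct(48,357),.012);B=onz(T,*ct(660,475),.012);C=onz(T,*ct(710,185),.012)
A2=onz(S,*cs(335,540),.012);B2=onz(S,*cs(655,150),.012);D2=onz(S,*cs(65,395),.012)
for n,v in dict(A=A,B=B,C=C,A2=A2,B2=B2,D2=D2).items(): print(n,v.round(4))
for n,a,b in (("AB",A,B),("AB2",A2,B2)):
    d=a-b; print(n,np.linalg.norm(d),np.degrees(np.arctan2(d[1],d[0])))
d=C-B;print("BC",np.linalg.norm(d),np.degrees(np.arctan2(d[1],d[0]))); d=D2-A2;print("AD",np.linalg.norm(d),np.degrees(np.arctan2(d[1],d[0])))
a,_=red(S,(335,170,380,215)); b,_=red(T,(325,210,370,245)); bt=tri(S,a,T,b)[0]
for a,b in ((A,B),(A2,B2)):
    y=(a-b)/np.linalg.norm(a-b); y[2]=0; x=np.array([y[1],-y[0],0]); o=(a+b)/2+.110*x
    print("origin",o.round(4),"btn in rail x,y",(bt-o)@x,(bt-o)@y, "travel",.065-(bt-o)@y)
tp=[tri(S,cs(*s),T,ct(*t)) for s,t in (((190,298),(133,152)),((209,307),(126,173)),((230,317),(119,196)))]
for p in tp: print(p)
d=tp[0][0]-tp[2][0]; print(np.degrees(np.arctan2(d[1],d[0])))
E
```

```text
A [0.493  0.2542 0.012 ]
B [ 0.4003 -0.1833  0.012 ]
C [ 0.6118 -0.2308  0.012 ]
A2 [0.4923 0.2563 0.012 ]
B2 [ 0.3989 -0.1863  0.012 ]
D2 [0.7081 0.205  0.012 ]
AB 0.4472107707182506 78.0400917339244
AB2 0.4523269334086674 78.07720738865126
BC 0.21678118782179578 -12.655163022448514
AD 0.2217434173457561 -13.385262768901768
origin [0.5543 0.0127 0.012 ] btn in rail x,y -0.07182363173430104 -0.07568961573337482 travel 0.14068961573337482
origin [0.5532 0.0123 0.012 ] btn in rail x,y -0.07093633029986805 -0.07506518324858512 travel 0.14006518324858513
(array([0.61853122, 0.18140008, 0.11064946]), np.float64(0.0008150209686256211))
(array([0.60337905, 0.18586092, 0.11187405]), np.float64(0.0011575887536366856))
(array([0.58704298, 0.19033458, 0.11274141]), np.float64(0.0014487921364942466))
-15.840804365160023
```

Travel comes out at 140 mm. The rail direction is about 78° from world x, and the button is at (0.469,-0.047). I move above the button with the fingers shut and the jaws across the rail.

send_rows --motion '[{"dp": [0.0176, 0.048, -0.004], "rot": [0, 0, 0.08], "grip": 0}, {"dp": [0.0176, 0.048, -0.004], "rot": [0, 0, 0.08], "grip": 0}, {"dp": [0.0176, 0.048, -0.004], "rot": [0, 0, 0.08], "grip": 0}, {"dp": [0.0176, 0.048, -0.004], "rot": [0, 0, 0.08], "grip": 0}, {"dp": [0.0176, 0.048, -0.004], "rot": [0, 0, 0.08], "grip": 0}, {"dp": [0.0176, 0.048, -0.004], "rot": [0, 0, 0.08], "grip": 0}, {"dp": [0.0176, 0.048, -0.004], "rot": [0, 0, 0.08], "grip": 0}, {"dp": [0.0176, 0.048, -0.004], "rot": [0, 0, 0.08], "grip": 0}, {"dp": [0.0176, 0.048, -0.004], "rot": [0, 0, 0.08], "grip": 0}, {"dp": [0.0176, 0.048, -0.004], "rot": [0, 0, 0.08], "grip": 0}, {"dp": [0.0176, 0.048, -0.004], "rot": [0, 0, 0.08], "grip": 0}, {"dp": [0.0176, 0.048, -0.004], "rot": [0, 0, 0.08], "grip": 0}]'

```text
clock: 1.6
tcp_pos: [0.4687, -0.0315, 0.1782]
orientation: [3.124, -0.305, -0.006]
contact_force: [-0.0, 0.8, -0.6]
grip_width: -0.0004
```

```bash
python3 - <<'E'
from h import *
from bench import imaging,get_obs
f=imaging.grab_frame("wrist");np.savez("w1.npz",**f);cv2.imwrite("pics/w1.png",f["img"][:,:,::-1])
o=get_obs();print(o["tcp_pos"],o["contact_force"]); c,s=red(f,(0,0,640,400));print(c,s,onz(f,*c,.093), -np.array(f["R"]).T@f["t"], proj(f,o["tcp_pos"]))
E
```

```text
[ 0.47077192 -0.02368653  0.17840403] [ 2.71652359  5.6634799  -0.50304985]
[229.84557623 152.80346066] [ 215   97   30  113 3063] [0.41658392 0.01546473 0.093     ] [0.48443448 0.05044112 0.32035516] (np.float64(321.4674675878975), np.float64(251.04968927458702))
```

View pics/w1.png

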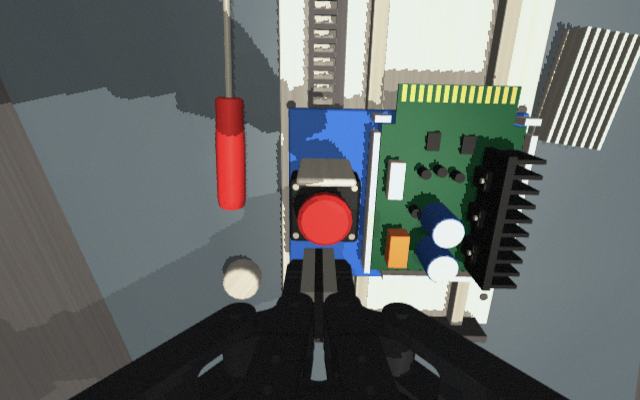

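The wrist view shows the button at (325,218), the push plate at (327,172) and the shut fingertips at (319,253). The arm was still settling, so I measure the button again from this frame and a new one.

```bash
python3 - <<'E'
from h import *
from bench import imaging,get_obs
w=dict(np.load("w1.npz"));f=imaging.grab_frame("wrist");o=get_obs()
print(o["clock"],o["tcp_pos"],o["orientation"],o["contact_force"])
S=dict(np.load("side0.npz"));T=dict(np.load("top0.npz"))
a,_=red(S,(335,170,380,215)); b,_=red(T,(325,210,370,245))
for g in (w,f):
    c,s=red(g,(290,170,365,270));print(c,s,"z.091",onz(g,*c,.091),"tri T",tri(g,c,T,b),"tri S",tri(g,c,S,a))
# plate top edge and rail line in w1
for p in ((299,158),(354,160)): print(p,onz(w,*p,.105))
for p in ((281,10),(281,250)): print(p,onz(w,*p,.012))
E
```

```text
1.7 [ 0.46977988 -0.0268175   0.17837814] [-3.12741268  0.29326082  0.00437058] [-0.30378804 -0.65443164 -0.86729678]
[324.45024543 219.1155734 ] [ 297  193   56   52 2241] z.091 [ 0.46936925 -0.04457959  0.091     ] tri T (array([ 0.46958454, -0.04628756,  0.08756277]), np.float64(0.0010362856915610821)) tri S (array([ 0.46813691, -0.04501608,  0.09177751]), np.float64(0.0028896671224981608))
[323.2795432  228.04716981] [ 296  204   55   49 2014] z.091 [ 0.4697755  -0.04314023  0.091     ] tri T (array([ 0.46989202, -0.04643132,  0.0842968 ]), np.float64(0.0013175964992599115)) tri S (array([ 0.46818972, -0.04342621,  0.09277235]), np.float64(0.003876500417109508))
(299, 158) [0.46235633 0.00557119 0.105     ]
(354, 160) [ 0.49639939 -0.00246917  0.105     ]
(281, 10) [0.46423053 0.10637787 0.012     ]
(281, 250) [ 0.41539266 -0.10165859  0.012     ]
```

send_rows --motion '[{"dp": [0.002, -0.006, 0], "rot": [0, 0, -0.015], "grip": 0}, {"dp": [0, 0, -0.02], "rot": [0, 0, 0], "grip": 0}, {"dp": [0, 0, -0.02], "rot": [0, 0, 0], "grip": 0}, {"dp": [0, 0, -0.015], "rot": [0, 0, 0], "grip": 0}, {"dp": [0, 0, 0], "rot": [0, 0, 0], "grip": 0}, {"dp": [0, 0, 0], "rot": [0, 0, 0], "grip": 0}]'

```text
clock: 2.45
tcp_pos: [0.471, -0.0401, 0.1218]
orientation: [3.121, -0.337, -0.005]
contact_force: [-0.0, 0.1, 0.8]
grip_width: 0.0002
```

send_rows --motion '[{"dp": [0.001, 0.006, 0], "rot": [0, 0, 0], "grip": 0}, {"dp": [0, 0.001, -0.008], "rot": [0, 0, 0], "grip": 0}, {"dp": [0, 0, -0.005], "rot": [0, 0, 0], "grip": 0}, {"dp": [0, 0, 0], "rot": [0, 0, 0], "grip": 0}]'

```text
clock: 2.95
tcp_pos: [0.473, -0.0324, 0.1092]
orientation: [3.121, -0.336, -0.002]
contact_force: [-0.0, 0.2, 0.6]
grip_width: 0.0001
```

```bash
python3 - <<'E'
from h import *
from bench import imaging,get_obs
o=get_obs();print(o["tcp_pos"],o["contact_force"])
f=imaging.grab_frame("wrist");s=imaging.grab_frame("side")
a=cv2.resize(f["img"][120:320,200:440],None,fx=2,fy=2,interpolation=cv2.INTER_CUBIC)
b=cv2.resize(s["img"][140:240,310:410],None,fx=4,fy=4,interpolation=cv2.INTER_CUBIC)[:400,:320]
cv2.imwrite("pics/w2.png",np.hstack([a,b])[:,:,::-1])
E
```

```text
[ 0.47301629 -0.03240367  0.10918486] [-0.03743769  0.20170785  0.58830733]
```

View pics/w2.png

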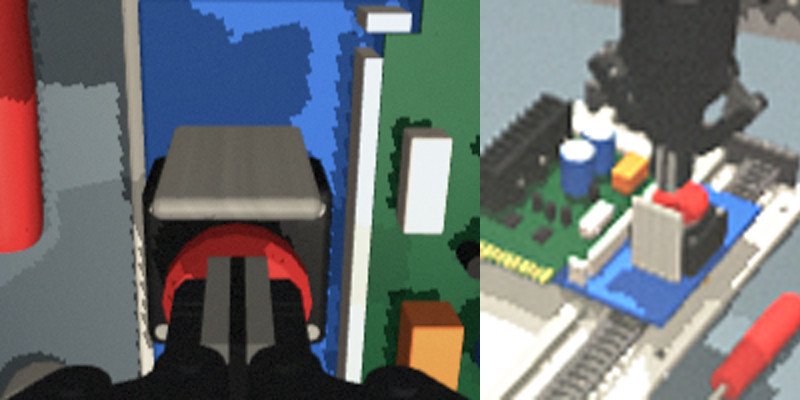

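The fingers are over the red button, with a clear gap to the push plate. I press straight down slowly.

send_rows --motion '[{"dp": [0, 0, -0.006], "rot": [0, 0, 0], "grip": 0}, {"dp": [0, 0, -0.006], "rot": [0, 0, 0], "grip": 0}, {"dp": [0, 0, -0.003], "rot": [0, 0, 0], "grip": 0}, {"dp": [0, 0, -0.002], "rot": [0, 0, 0], "grip": 0}]'

```text
clock: 3.55
tcp_pos: [0.4734, -0.0326, 0.0916]
orientation: [3.121, -0.337, -0.0]
contact_force: [0.2, -0.3, 2.8]
grip_width: 0.0
```

send_rows --motion '[{"dp": [0, 0, -0.002], "rot": [0, 0, 0], "grip": 0}, {"dp": [0, 0, -0.002], "rot": [0, 0, 0], "grip": 0}, {"dp": [0, 0, -0.002], "rot": [0, 0, 0], "grip": 0}]'

```text
clock: 3.92
tcp_pos: [0.4734, -0.0326, 0.0857]
orientation: [3.12, -0.338, -0.0]
contact_force: [-1.4, 0.4, 5.3]
grip_width: 0.0002
```

send_rows --motion '[{"dp": [0, 0, -0.002], "rot": [0, 0, 0], "grip": 0}, {"dp": [0, 0, -0.002], "rot": [0, 0, 0], "grip": 0}, {"dp": [0, 0, -0.002], "rot": [0, 0, 0], "grip": 0}]'

```text
clock: 4.3
tcp_pos: [0.4736, -0.0319, 0.0843]
orientation: [3.118, -0.337, -0.0]
contact_force: [-11.4, 1.0, 33.5]
grip_width: -0.0001
```

The button is fully down against its stop. I ease the force and start forward gently.

send_rows --motion '[{"dp": [0, 0, -0.0005], "rot": [0, 0, 0], "grip": 0}, {"dp": [0.0004, 0.002, -0.0006], "rot": [0, 0, 0], "grip": 0}, {"dp": [0.0004, 0.002, -0.0006], "rot": [0, 0, 0], "grip": 0}]'

```text
clock: 4.68
tcp_pos: [0.4743, -0.0283, 0.0849]
orientation: [3.115, -0.338, 0.001]
contact_force: [-4.1, -1.3, 9.7]
grip_width: -0.0003
```

send_rows --motion '[{"dp": [0.0005, 0.003, -0.0008], "rot": [0, 0, 0], "grip": 0}, {"dp": [0.0005, 0.003, -0.0008], "rot": [0, 0, 0], "grip": 0}, {"dp": [0.0006, 0.003, -0.0008], "rot": [0, 0, 0], "grip": 0}, {"dp": [0.0006, 0.003, -0.0008], "rot": [0, 0, 0], "grip": 0}]'

```text
clock: 5.18
tcp_pos: [0.4769, -0.0166, 0.0848]
orientation: [3.112, -0.339, 0.003]
contact_force: [-5.3, -0.5, 13.8]
grip_width: -0.0003
```

```bash
python3 - <<'E'
from h import *
from bench import imaging,get_obs
o=get_obs();print(o["tcp_pos"],o["contact_force"],o["moment"])
s=imaging.grab_frame("side");t=imaging.grab_frame("top")
a=cv2.resize(s["img"][140:290,230:410],None,fx=3,fy=3,interpolation=cv2.INTER_CUBIC)
cv2.imwrite("pics/s3.png",a[:,:,::-1])
def bluelead(T):
    h=cv2.cvtColor(T["img"],cv2.COLOR_RGB2HSV);m=cv2.inRange(h,(100,120,60),(125,255,255));m[:200]=0;m[260:]=0;m[:,:250]=0;m[:,420:]=0
    p=np.argwhere(m>0);return p[:,1].min(),len(p)
print(bluelead(dict(np.load("top0.npz"))),bluelead(t))
E
```

```text
[ 0.47694187 -0.01662794  0.08476812] [-5.26305361 -0.47730554 13.82362678] [-0.08275447  1.05303993 -0.01416313]
(np.int64(319), 898) (np.int64(313), 202)
```

The carriage moves with the fingers: its leading edge shifted about 6 px in the top view, and the push force is low. I continue.

send_rows --motion '[{"dp": [0.001, 0.0045, -0.0008], "rot": [0, 0, 0], "grip": 0}, {"dp": [0.001, 0.0045, -0.0008], "rot": [0, 0, 0], "grip": 0}, {"dp": [0.001, 0.0045, -0.0008], "rot": [0, 0, 0], "grip": 0}, {"dp": [0.001, 0.0045, -0.0008], "rot": [0, 0, 0], "grip": 0}, {"dp": [0.001, 0.0045, -0.0008], "rot": [0, 0, 0], "grip": 0}, {"dp": [0.001, 0.0045, -0.0008], "rot": [0, 0, 0], "grip": 0}, {"dp": [0.001, 0.0045, -0.0008], "rot": [0, 0, 0], "grip": 0}, {"dp": [0.001, 0.0045, -0.0008], "rot": [0, 0, 0], "grip": 0}]'

```text
clock: 6.28
tcp_pos: [0.485, 0.0203, 0.0848]
orientation: [3.107, -0.34, 0.005]
contact_force: [-5.0, -0.8, 13.8]
grip_width: -0.0003
```

send_rows --motion '[{"dp": [0.001, 0.0045, -0.0008], "rot": [0, 0, 0], "grip": 0}, {"dp": [0.001, 0.0045, -0.0008], "rot": [0, 0, 0], "grip": 0}, {"dp": [0.001, 0.0045, -0.0008], "rot": [0, 0, 0], "grip": 0}, {"dp": [0.001, 0.0045, -0.0008], "rot": [0, 0, 0], "grip": 0}, {"dp": [0.001, 0.0045, -0.0008], "rot": [0, 0, 0], "grip": 0}, {"dp": [0.001, 0.0045, -0.0008], "rot": [0, 0, 0], "grip": 0}, {"dp": [0.001, 0.0045, -0.0008], "rot": [0, 0, 0], "grip": 0}, {"dp": [0.001, 0.0045, -0.0008], "rot": [0, 0, 0], "grip": 0}, {"dp": [0.001, 0.0045, -0.0008], "rot": [0, 0, 0], "grip": 0}, {"dp": [0.001, 0.0045, -0.0008], "rot": [0, 0, 0], "grip": 0}, {"dp": [0.001, 0.0045, -0.0008], "rot": [0, 0, 0], "grip": 0}, {"dp": [0.001, 0.0045, -0.0008], "rot": [0, 0, 0], "grip": 0}]'

```text
clock: 7.78
tcp_pos: [0.4976, 0.0776, 0.0848]
orientation: [3.102, -0.339, 0.01]
contact_force: [-4.5, 0.1, 12.9]
grip_width: 0.0
```

```bash
python3 - <<'E'
from h import *
from bench import imaging,get_obs
o=get_obs();print(o["tcp_pos"],o["contact_force"],o["moment"])
s=imaging.grab_frame("side");w=imaging.grab_frame("wrist")
a=cv2.resize(s["img"][150:290,230:410],(514,400),interpolation=cv2.INTER_CUBIC)
cv2.imwrite("pics/s4.png",np.hstack([a,w["img"][50:450,200:480] if 0 else cv2.resize(w["img"][20:340,190:419],(286,400))])[:,:,::-1])
E
```

```text
[0.49760007 0.07764332 0.08479692] [-4.51765406  0.10933865 12.8647255 ] [-0.07237506  1.00926612  0.02576729]
```

View pics/s4.png

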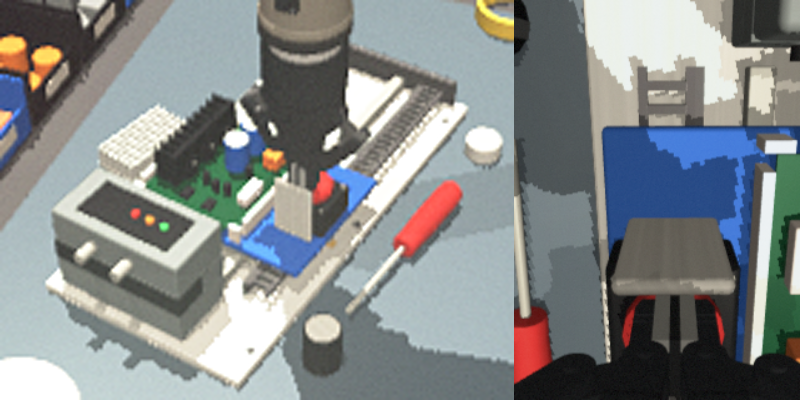

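The carriage is about 28 mm from home, still pressed and unobstructed, with the fingers just behind the push plate. I slow down.

send_rows --motion '[{"dp": [0.0005, 0.002, -0.0008], "rot": [0, 0, 0], "grip": 0}, {"dp": [0.0005, 0.002, -0.0008], "rot": [0, 0, 0], "grip": 0}, {"dp": [0.0005, 0.002, -0.0008], "rot": [0, 0, 0], "grip": 0}, {"dp": [0.0005, 0.002, -0.0008], "rot": [0, 0, 0], "grip": 0}, {"dp": [0.0005, 0.002, -0.0008], "rot": [0, 0, 0], "grip": 0}, {"dp": [0.0005, 0.002, -0.0008], "rot": [0, 0, 0], "grip": 0}, {"dp": [0.0005, 0.002, -0.0008], "rot": [0, 0, 0], "grip": 0}, {"dp": [0.0005, 0.002, -0.0008], "rot": [0, 0, 0], "grip": 0}, {"dp": [0.0005, 0.002, -0.0008], "rot": [0, 0, 0], "grip": 0}, {"dp": [0.0005, 0.002, -0.0008], "rot": [0, 0, 0], "grip": 0}]'

```text
clock: 9.12
tcp_pos: [0.503, 0.1024, 0.0848]
orientation: [3.102, -0.335, 0.016]
contact_force: [-4.3, -0.1, 12.4]
grip_width: 0.0
```

send_rows --motion '[{"dp": [0.0002, 0.001, -0.0008], "rot": [0, 0, 0], "grip": 0}, {"dp": [0.0002, 0.001, -0.0008], "rot": [0, 0, 0], "grip": 0}, {"dp": [0.0002, 0.001, -0.0008], "rot": [0, 0, 0], "grip": 0}, {"dp": [0.0002, 0.001, -0.0008], "rot": [0, 0, 0], "grip": 0}]'

```text
clock: 9.62
tcp_pos: [0.5034, 0.1043, 0.0847]
orientation: [3.096, -0.336, 0.016]
contact_force: [-5.6, -3.5, 15.0]
grip_width: 0.0001
```

send_rows --motion '[{"dp": [0.0002, 0.0015, -0.0008], "rot": [0, 0, 0], "grip": 0}, {"dp": [0.0002, 0.0015, -0.0008], "rot": [0, 0, 0], "grip": 0}, {"dp": [0.0002, 0.0015, -0.0008], "rot": [0, 0, 0], "grip": 0}, {"dp": [0.0002, 0.0015, -0.0008], "rot": [0, 0, 0], "grip": 0}]'

```text
clock: 10.12
tcp_pos: [0.5034, 0.1044, 0.0847]
orientation: [3.085, -0.342, 0.014]
contact_force: [-5.6, -4.3, 14.3]
grip_width: 0.0001
```

```bash
python3 - <<'E'
from h import *
from bench import imaging,get_obs
o=get_obs();print(o["tcp_pos"],o["contact_force"],o["moment"])
s=imaging.grab_frame("side");w=imaging.grab_frame("wrist")
a=cv2.resize(s["img"][150:290,230:410],(514,400),interpolation=cv2.INTER_CUBIC)
cv2.imwrite("pics/s5.png",np.hstack([a,cv2.resize(w["img"][20:340,190:419],(286,400))])[:,:,::-1])
E
```

```text
[0.50341625 0.10439368 0.08469086] [-5.59332719 -4.25984297 14.30874726] [-1.13222647  1.07744552 -0.03154272]
```

View pics/s5.png

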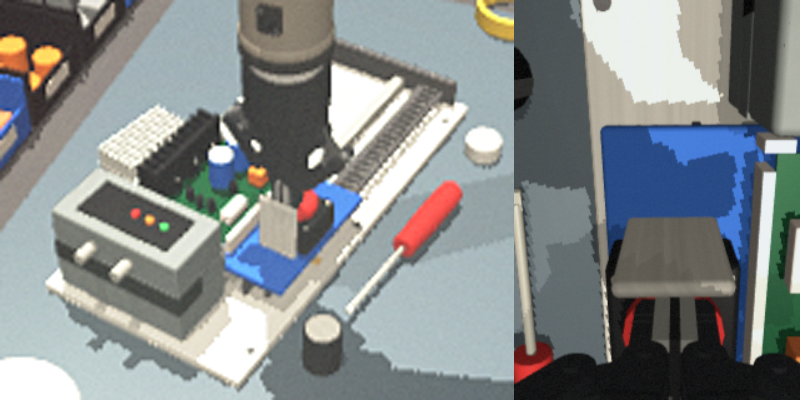

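TCP progress stopped at y=0.104 after 140 mm of travel, with about 4 N resisting, so the carriage is against the stop. I press forward once more gently to confirm, with the button still down.

send_rows --motion '[{"dp": [0.0005, 0.0025, -0.0008], "rot": [0, 0, 0], "grip": 0}, {"dp": [0.0005, 0.0025, -0.0008], "rot": [0, 0, 0], "grip": 0}, {"dp": [0.0004, 0.002, -0.0008], "rot": [0, 0, 0], "grip": 0}]'

```text
clock: 10.6
tcp_pos: [0.5035, 0.1045, 0.0847]
orientation: [3.072, -0.348, 0.01]
contact_force: [-5.2, -5.7, 16.4]
grip_width: 0.0002
```

send_rows --motion '[{"dp": [0, 0.0005, 0.001], "rot": [0, 0, 0], "grip": 0}, {"dp": [0, 0, 0.002], "rot": [0, 0, 0], "grip": 0}, {"dp": [0, 0, 0.003], "rot": [0, 0, 0], "grip": 0}, {"dp": [0, 0, 0.004], "rot": [0, 0, 0], "grip": 0}, {"dp": [0, 0, 0.006], "rot": [0, 0, 0], "grip": 0}, {"dp": [0, 0, 0.01], "rot": [0, 0, 0], "grip": 0}, {"dp": [0, 0, 0.03], "rot": [0, 0, 0], "grip": 0}, {"dp": [0, 0, 0.04], "rot": [0, 0, 0], "grip": 0}, {"dp": [-0.01, -0.05, 0.03], "rot": [0, 0, 0], "grip": 0}, {"dp": [-0.01, -0.05, 0.03], "rot": [0, 0, 0], "grip": 0}, {"dp": [0, 0, 0], "rot": [0, 0, 0], "grip": 0}, {"dp": [0, 0, 0], "rot": [0, 0, 0], "grip": 0}]'

```text
clock: 12.1
tcp_pos: [0.4829, 0.003, 0.2491]
orientation: [3.073, -0.345, 0.016]
contact_force: [-0.2, -0.8, 0.1]
grip_width: -0.0001
```

```bash
python3 - <<'E'
from h import *
from bench import imaging,get_obs
o=get_obs();print(o["clock"],o["tcp_pos"],o["contact_force"])
s=imaging.grab_frame("side");w=imaging.grab_frame("wrist");t=imaging.grab_frame("top")
np.savez("s6.npz",**s);np.savez("w6.npz",**w);np.savez("t6.npz",**t)
a=cv2.resize(s["img"][150:290,230:410],(514,400),interpolation=cv2.INTER_CUBIC)
cv2.imwrite("pics/s6.png",np.hstack([a,cv2.resize(w["img"][20:340,190:419],(286,400))])[:,:,::-1])
a,sa=red(s,(285,190,345,240)); b,sb=red(w,(280,0,400,250)); print(a,sa,b,sb,"tri",tri(s,a,w,b))
S0=dict(np.load("side0.npz"));a0,_=red(S0,(335,170,380,215))
print("side shift at z .091",onz(s,*a,.091)-onz(S0,*a0,.091), np.linalg.norm(onz(s,*a,.091)-onz(S0,*a0,.091)))
E
```

```text
12.1 [0.48288807 0.00299772 0.24909393] [-0.16533609 -0.81514239  0.06881011]
[334.47058824 218.62745098] [327 214  14  11  51] [311.69951691  59.99903382] [ 287   34   50   54 2070] tri (array([0.49779805, 0.09066996, 0.08878789]), np.float64(0.0032528785424476105))
side shift at z .091 [2.82630840e-02 1.39344057e-01 1.11022302e-16] 0.1421814617963718
```

View pics/s6.png

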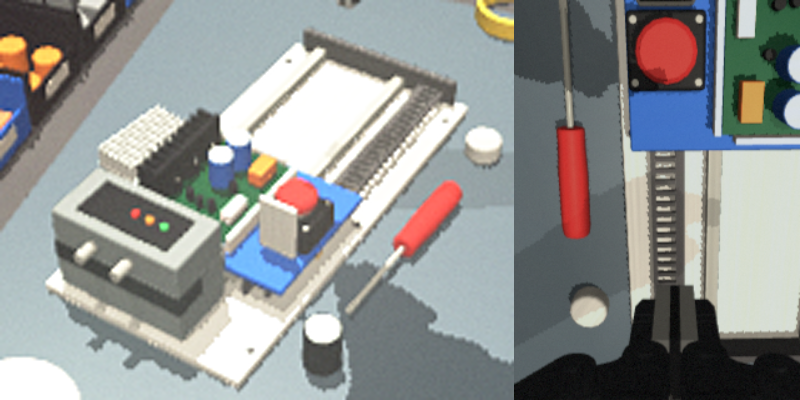

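The carriage is at the dock with the button raised at side-crop (297,195), the board is in its nest, and the bystanders look unmoved. The measured shift is about 141 mm, against 140 mm nominal. I hand in.

```bash
python3 -c "
from bench import hand_in
print(hand_in())"
```

```text
the job is handed in; nothing more can be done
None
```

The carriage is docked and the job is handed in at about 12 s of the 40 s allowed.

- **Press:** I pressed the red button fully down with the shut fingers. Contact reached 33 N for a moment at the bottom stop, then I eased it to 10–16 N for the slide.
- **Slide:** With the button held down I moved the carriage forward, slowing near the end. It was carried by friction on the button, so I never saw the fingers load the push plate. The tip stopped after 140.2 mm against a measured travel of 140 mm. A further gentle push raised the force to about 5.7 N and moved it only 0.1 mm.
- **Release:** I lifted straight up and moved clear.

**Last checks:**
- The camera put the button's shift at 142 mm, which agrees with 140 mm within calibration.
- The tool reads near-zero force.
- The last picture shows the button raised, the board in its nest and the visible bystanders in place.
- Triangulating the button gave a height of 89 mm with a 3 mm ray mismatch. That does not confirm it is fully up (93 mm), so "up" rests on how it looks in the picture.
- I did not tug the carriage to test the lock.

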